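Hold a spring clip gaping over the edge of a sample card

ROBOT

A 6-joint arm with a two-finger parallel gripper is mounted at the origin on the work surface. World frame = base frame: x ahead of the robot, y to its left, z up, the work surface at z = 0. Lengths are in m, angles in degrees, forces in N, time in s.
With the tool pointing down it reaches from about 0.4 to 0.825 m from the base axis. Payload 7 kg.
Tool frame: the origin (TCP) lies at the very end of the fingers, on their centre line; the grasp point (between the pads) lies 19 mm behind it (r.grasp_offset is the z of the grasp point in the tool frame, in m); z points along the fingers, y is the direction in which the jaws open and shut (so a half turn about z gives the same grasp; the last joint's range is limited). The gripper opens to 88 mm and grips with 3 to 60 N. Pads are 19 mm wide; open, the fingers measure 130 mm over their backs; the gripper's body (78 mm by 193 mm) begins 47 mm behind the grasp point.
Start: joints at [-56.66, 20.546, 0.682, 0, -70.136, -16.507], TCP at [0.195, -0.646, 0.227] pointing down, gripper open.
Joint ranges: [-176.03, 176.03], [-82.01, 121.73], [-58.28, 71.71], [-173.87, 95.51], [-174.79, -0.11], [-173.66, 173.66]. Speed limits (degrees/s): [136.94, 136.94, 172.46, 180, 180, 180].

INTERFACE

Orientations are given as [roll, pitch, yaw] about the fixed x, y, z axes, in that order (R = Rz(yaw) Ry(pitch) Rx(roll)).
In Python, from plant import r, capture, calibration, order gives the robot as it stands.
- The arm moves only by the tool servo_tool, never from a script. Its arguments are lists of equal length, an entry for each row: "grip": the closure, from -1 (fully open) to 1 (shut), so that 0 is half open; "translation": the shift along the tool's x, y, z in m, a list of three; "turn": the turn about the tool's z in rad. A call has 1 to 10 rows; each row is the pose to reach, as a shift and turn from the pose commanded when the call began, along the tool's axes at that moment; what a row does not reach only later rows make up. A row lasts 1/12 s, in which the tool goes at most 41.7 mm and 7.16 degrees, less where a joint would pass 70% of its speed; a pose out of reach is approached as far as the arm can. A call with a gripper value outside its range is refused whole. The fingers move at their own pace and stop on an object; "newtons" is the grip in N (left out, the last holds). Time passes only in rows, so rows that repeat a pose let the fingers close. It gives the time, the measured TCP pose, the force and the opening at its end, in the units of the state.
- r.get_state(): the state, without advancing time (a new reading comes with each control period).
- capture(name): name is "side" or "top"; returns (picture, depth): 400x640x3 uint8, blue, green, red; 400x640 float32, m along the optical axis (not along the pixel's ray), 0 where there is no reading.
- calibration(name): a dict with "fx", "fy", "cx", "cy" (pixels), "dist_coeffs" ([k1, k2, p1, p2, k3] as OpenCV has them; the pictures are not rectified), "view" (4x4, takes a point from world to camera coordinates). Camera axes: x right, y up, looking along -z (the intrinsics and any distortion apply to the point x, -y, -z); pixel columns grow to the right and rows downward; lengths in m; the calibration is good to about 2 mm. A picture is of the moment at which its call begins. calibration takes no time and is no camera call.
- order.close_job(): hands the job in, once; it reports no verdict.
The state is a dict: "time_s": time; "joints": joint angles; "qd": joint speeds; "joint_torque": joint torques, N m; "tcp_pos": TCP position; "eef_rot": TCP orientation; "contact_force": force on the tool from outside, world axes, zero at the start; "moment": the same for the moment, N m; "gripper_width": finger opening in m.
Only numpy, scipy, OpenCV 4.12 (cv2) and the standard library are available. Lean on these libraries where they do the work, as an engineer would, in place of code of your own. Each camera call takes 0.05 s, during which the arm holds its last target.

TASK

Pinch the handles of the spring clip so that its jaws spread, take it off its parking strip, and hold it wide open over the middle of the top edge of the taller of the two upright cards: jaws pointing straight down and squared up with the card, one jaw on each side of it, the card's edge well inside between the jaws, and the clip not touching the card, so that a colleague can slip a sheet in. The program finishes while the gripper is still holding the clip squeezed open there: do not let go or let it close on the card. Do not bump the cards, and leave the beaker, the bottle and the jar where they are.

Things in the scene. Friction and masses are not known exactly. Their poses are not given: they have to be found in the camera images.
- clip_axis (a point): Dark steel spring clip (clothes-peg type, 80 g): two mirrored levers on one axis with a coil spring, flat handle plates up, flat jaws down. At the start it stands clamped on the parking strip. This point is the middle of the axis, 66 mm above the bench then. z up towards the handles, y along the axis (46 mm long), x across from one lever to the other. Nothing of it is wider than 46 mm in y
- clip_grip (a point): Point between the clip's two handle plates, 35 mm above its axis; same axes. Plates 32 mm wide in y, 5 mm thick. Closed they spread as a V, 58 mm over the outside at their top, 47 mm above the axis. Pinch them from above along x, pads 15 to 50 mm above the axis: 6 N starts them, 13 N brings them to the stop, where they are parallel, 28 mm over the outside, top 52 mm above it; grip with 25 to 40 N
- clip_mouth (a point): Point midway between the clip's closed jaw tips, 46 mm below its axis; same axes. Jaws 40 mm wide in y, 6 mm thick. With the handles squeezed to the stop they gape as an upside-down V, tips 43 mm below the axis: 32 mm inside at the tips, 22 mm inside at 30 mm below the axis; the axis itself (8 mm radius) closes the top
- clip_lever_a (a joint): Opening angle of the lever on the clip's +x side, rad: about 0 when clamped on a 4 mm strip, -0.03 fully shut, 0.30 at the stop (widest). A spring pulls it shut
- clip_lever_b (a joint): The same for the lever on the clip's -x side; squeezing the handles evenly opens both alike
- park_top (a point): Parking block: light grey base 100 mm (x) by 90 mm (y) by 20 mm high, fixed, with an upright steel strip 4 mm thick (x), 60 mm long (y), rising 32 mm above the base. This point is the middle of the strip's top edge, 52 mm above the bench; z up. The clip's jaw tips stand on the base astride the strip
- tall_card: The taller card: stiff white card 4 mm thick (x), 90 mm wide (y), standing upright in a dark steel base 60 mm (x) by 110 mm (y) by 22 mm high, fixed to the bench. Top edge 130 mm above the bench. Origin under the centre of the base, z up
- tall_card_top (a point): Middle of the top edge of the taller card, 130 mm above the bench; x across the card's thickness, y along its edge, z up
- short_card: The shorter card on a like base: same card, but its top edge is only 80 mm above the bench. Not used. Origin under the centre of the base; it may stand on either side of the taller one
- beaker: Glass beaker, 72 mm across, 90 mm high, loose; bystander. Origin under its centre
- reagent_bottle: Amber bottle, 60 mm across, 110 mm high, loose; bystander. Origin under its centre
- sample_jar: Clear jar with black cap, 56 mm across, 60 mm high, loose; bystander. Origin under its centre
There are look-alikes about, which are no part of the job. What is shaped like the part that bears clip_axis but yellow is not meant.

How it is judged:
By the outcome, as a careful person would: the job done as asked, in the order asked, and still so for the second after the job is handed in, while the arm keeps its last pose, push and grip.
It also fails if it takes over 42 s, if anything falls off the work surface, if the arm or the gripper's body presses on something with over 40 N, if the wrist force passes 120 N, or if a joint passes its speed limit or range.

## Working session

There is one attempt and no reset: what is moved stays moved. The work goes in short steps, Python scripts to look and compute and a tool call to move; the robot and the scene stay as the last step left them, time stands still between calls to the robot, and variables do not carry over. Pictures are saved under pics/ and viewed, and the job is handed in when it is done.

Besides the shell and the picture viewer there is one more tool, called after "Emit:" by a JSON object that holds its "fn" and its "kwargs". servo_tool: Moves the arm, as the interface text tells. Its arguments: {"type":"object","properties":{"grip":{"type":"array","items":{"type":"number"}},"translation":{"type":"array","items":{"type":"array","items":{"type":"number"}}},"turn":{"type":"array","items":{"type":"number"}},"newtons":{"type":"number"}},"required":["grip","translation","turn"]}

```bash
mkdir -p pics; ls
python3 - <<'E'
from plant import r,capture,calibration,order
import cv2,numpy as np
for n in("side","top"):
    p,d=capture(n); cv2.imwrite(f"pics/{n}0.png",p); np.savez(f"pics/{n}0.npz",p=p,d=d)
    print(n,calibration(n))
print(r.get_state(), r.grasp_offset)
E
```

```text
pics
side {'fx': 441.3633669152908, 'fy': 441.3633669152908, 'cx': 308.14249958894766, 'cy': 202.77700997215157, 'dist_coeffs': array([-0.11950972,  0.        ,  0.        ,  0.        ,  0.        ]), 'view': array([[-0.93546083, -0.35341333,  0.00347211,  0.48069697],
       [ 0.19596574, -0.51048219,  0.83726063, -0.19095394],
       [-0.29412662,  0.78390494,  0.54679299, -0.82516853],
       [ 0.        ,  0.        ,  0.        ,  1.        ]])}
top {'fx': 361.1649394559758, 'fy': 361.1649394559758, 'cx': 324.58962293937674, 'cy': 196.76354273037666, 'dist_coeffs': array([-0.07676414,  0.        ,  0.        ,  0.        ,  0.        ]), 'view': array([[-0.02631572, -0.99965052, -0.00251273,  0.01743206],
       [ 0.98921925, -0.02640318,  0.14404218, -0.5399609 ],
       [-0.14405819,  0.00130493,  0.98956836, -0.77073685],
       [ 0.        ,  0.        ,  0.        ,  1.        ]])}
{'time_s': 0.1, 'joints': array([-5.66617624e+01,  2.05871998e+01,  6.39243147e-01, -1.70226036e-02,
       -7.01379462e+01, -1.65077123e+01]), 'qd': array([-0.01370322, -0.05895119,  0.10675891,  0.14283325, -0.01181481,
       -0.01318082]), 'joint_torque': array([-1.06083233e-03, -5.84160948e+01,  2.93752098e+01,  7.01556891e+00,
        1.02030986e-02, -4.65919322e-05]), 'tcp_pos': array([ 0.19528709, -0.64566548,  0.2257218 ]), 'eef_rot': array([ 1.79913090e+02, -9.06728398e-03, -1.63175263e+02]), 'contact_force': array([-0.3463913 , -0.5664499 , -0.71360642]), 'moment': array([-0.04865417,  0.00323759,  0.00012264]), 'gripper_width': 0.08780895346109452} -0.0188
```

View pics/side0.png

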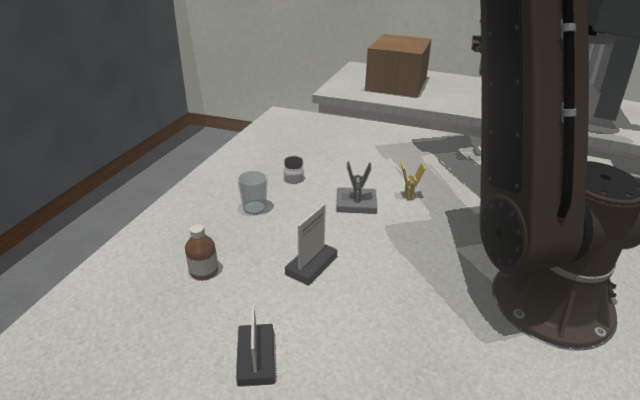

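View pics/top0.png

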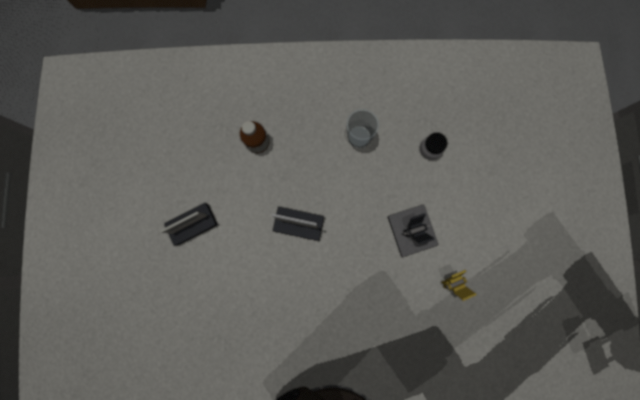

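The side view shows the dark clip on the grey park block at about (358,185). The yellow look-alike is at (411,180). The two cards are at (312,240) and (254,340). I'll enlarge crops of the clip and cards to confirm which is which.

```bash
cat > h.py <<'E'
import numpy as np,cv2
from plant import calibration
def K(c): return np.array([[c['fx'],0,c['cx']],[0,c['fy'],c['cy']],[0,0,1.]])
def ray(n,px):
    c=calibration(n); V=c['view']
    u=cv2.undistortPoints(np.array(px,float).reshape(-1,1,2),K(c),c['dist_coeffs']).reshape(-1,2)
    dc=np.c_[u[:,0],-u[:,1],-np.ones(len(u))]
    R=V[:3,:3]; return -R.T@V[:3,3], dc@R
def atz(n,px,z):
    o,d=ray(n,px); return o+d*((z-o[2])/d[:,2])[:,None]
def cloud(n,depth):
    v,u=np.mgrid[:400,:640]; o,d=ray(n,np.c_[u.ravel(),v.ravel()])
    P=o+d*depth.ravel()[:,None]; P[depth.ravel()==0]=np.nan
    return P.reshape(400,640,3)
def proj(n,P):
    c=calibration(n);V=c['view'];q=np.atleast_2d(P)@V[:3,:3].T+V[:3,3]
    return cv2.projectPoints(q*[1,-1,-1],np.zeros(3),np.zeros(3),K(c),c['dist_coeffs'])[0].reshape(-1,2)
def crop(p,x,y,w,h,s,fn):
    cv2.imwrite(fn,cv2.resize(p[y:y+h,x:x+w],None,fx=s,fy=s,interpolation=cv2.INTER_CUBIC))
E
python3 - <<'E'
from h import *
S=np.load('pics/side0.npz');T=np.load('pics/top0.npz')
crop(T['p'],380,190,110,120,5,'pics/t_clip.png')
crop(T['p'],150,190,190,70,4,'pics/t_card.png')
crop(S['p'],320,145,120,80,6,'pics/s_clip.png')
crop(S['p'],220,190,130,200,3,'pics/s_card.png')
for n,D in(('side',S),('top',T)):
    P=cloud(n,D['d'])
    np.save(f'pics/{n}P.npy',P)
    for px in ([(358,165),(320,212),(254,312),(313,240)] if n=='side' else [(417,220),(420,238),(300,221),(182,222),(320,300)]):
        print(n,px,P[px[1],px[0]].round(4))
E
```

```text
side (358, 165) [ 5.076e-01 -3.947e-01  2.000e-04]
side (320, 212) [0.474  0.0408 0.1204]
side (254, 312) [0.5015 0.283  0.0708]
side (313, 240) [0.4805 0.0615 0.064 ]
top (417, 220) [ 0.4782 -0.1872  0.0957]
top (420, 238) [ 0.4409 -0.1914  0.0947]
top (300, 221) [0.48   0.0529 0.1302]
top (182, 222) [0.4887 0.3127 0.0708]
top (320, 300) [0.3095 0.0197 0.0017]
```

View pics/t_clip.png

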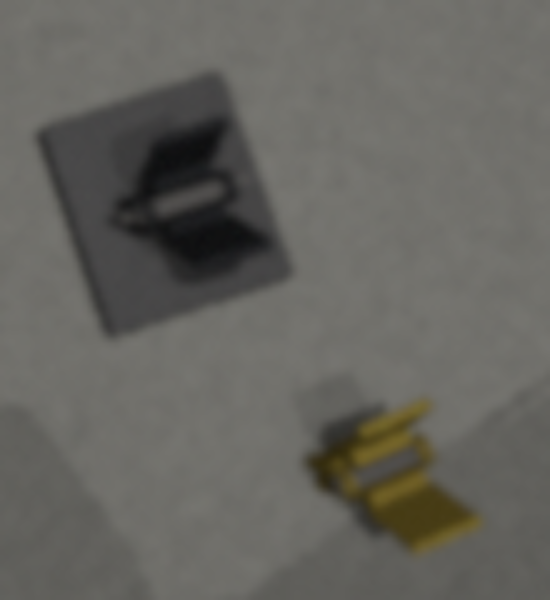

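View pics/t_card.png

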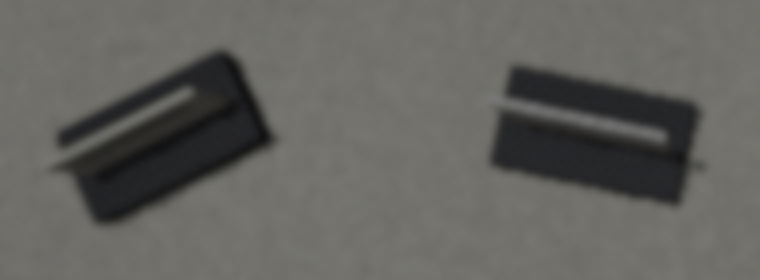

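View pics/s_clip.png

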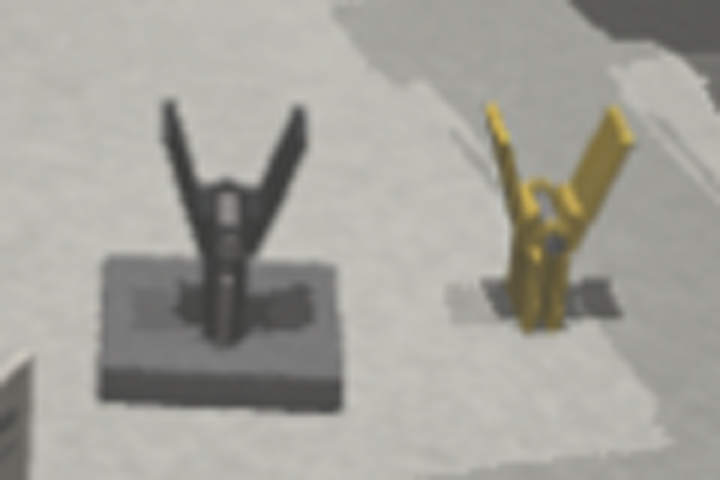

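View pics/s_card.png

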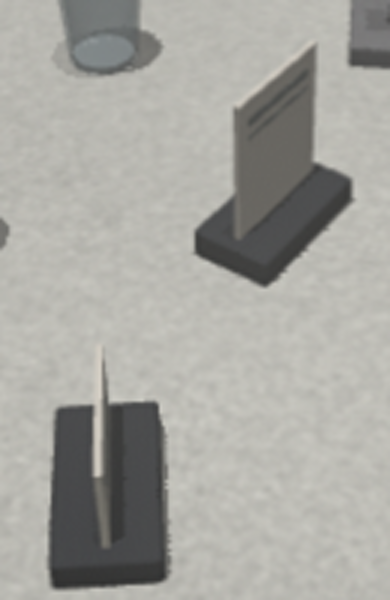

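The taller card is the one at top view (298,221): its depth height is 130 mm, against about 71–80 mm for the one at (185,222). The target clip is the dark one on the grey block, at top view (416,230). The yellow clip at (457,284) stands on bare bench and isn't the one meant. Next I'll fit the poses from the depth data.

Run:
```python
from h import *
P={n:np.load(f'pics/{n}P.npy').reshape(-1,3) for n in('side','top')}
I={n:np.load(f'pics/{n}0.npz')['p'].reshape(-1,3).astype(int) for n in P}
def sel(n,lo,hi):
    m=np.all((P[n]>lo)&(P[n]<hi),1); return P[n][m],I[n][m]
for n in P:
    print('==',n)
    # card top
    q,_=sel(n,(0.42,-.02,.122),(.54,.13,.136)); 
    if len(q):
        r=cv2.minAreaRect(q[:,:2].astype(np.float32)*1000); m=q.mean(0);d=np.linalg.svd(q[:,:2]-m[:2])[2][0]
        print('cardtop',len(q),m.round(4),'rect',r,np.degrees(np.arctan2(d[1],d[0])))
    q,_=sel(n,(0.42,-.02,.03),(.54,.13,.125))
    m=q.mean(0);d=np.linalg.svd(q[:,:2]-m[:2],full_matrices=False)[2][0]
    print('cardface',len(q),m.round(4),np.degrees(np.arctan2(d[1],d[0])), cv2.minAreaRect(q[:,:2].astype(np.float32)*1000))
    # bases
    for nm,c in(('cardbase',(.475,.05)),('park',(.455,-.19))):
        q,_=sel(n,(c[0]-.08,c[1]-.08,.014 if nm=='park' else .017),(c[0]+.08,c[1]+.08,.025))
        print(nm,len(q),q.mean(0).round(4),cv2.minAreaRect(q[:,:2].astype(np.float32)*1000))
    for z0,z1 in((.06,.075),(.075,.09),(.09,.1),(.1,.12)):
        q,_=sel(n,(.39,-.27,z0),(.52,-.12,z1))
        print('clip',z0,len(q),q.mean(0).round(4),cv2.minAreaRect(q[:,:2].astype(np.float32)*1000))
```

```text
== side
cardtop 142 [0.4822 0.067  0.1268] rect ((481.91986083984375, 63.87735366821289), (92.59921264648438, 5.9301557540893555), 76.62967681884766) 76.35916196131585
cardface 1033 [0.4817 0.0685 0.0793] 75.98185329115394 ((480.4991455078125, 64.59248352050781), (93.44889831542969, 7.105263710021973), 74.17484283447266)
cardbase 718 [0.4763 0.0779 0.0206] ((481.9857177734375, 65.48947143554688), (111.99162292480469, 60.46974563598633), 76.45083618164062)
park 709 [ 0.458  -0.19    0.0188] ((459.35693359375, -196.93380737304688), (98.34773254394531, 94.26055145263672), 15.580824851989746)
clip 0.06 117 [ 0.4558 -0.1876  0.0696] ((458.7833251953125, -191.973388671875), (30.628686904907227, 46.905696868896484), 28.411996841430664)
clip 0.075 62 [ 0.4552 -0.1882  0.0806] ((458.01507568359375, -193.0684051513672), (40.51575469970703, 33.21366882324219), 17.98128318786621)
clip 0.09 34 [ 0.4538 -0.1886  0.0951] ((457.72418212890625, -191.55104064941406), (45.12771987915039, 33.96490478515625), 16.15926170349121)
clip 0.1 61 [ 0.4544 -0.1923  0.1081] ((457.6407165527344, -194.1511688232422
[... 526 characters left out ...]
k 1188 [ 0.4602 -0.1908  0.0193] ((461.40423583984375, -196.45538330078125), (100.62506866455078, 88.81132507324219), 16.712326049804688)
clip 0.06 157 [ 0.4595 -0.1913  0.0708] ((460.040771484375, -192.96478271484375), (24.644746780395508, 45.09151840209961), 17.22869300842285)
clip 0.075 128 [ 0.4593 -0.1918  0.0802] ((458.63525390625, -191.95587158203125), (39.511329650878906, 37.10205841064453), 10.341958999633789)
clip 0.09 45 [ 0.4613 -0.1914  0.0948] ((460.9385681152344, -191.8682861328125), (45.40130615234375, 28.83486557006836), 17.603796005249023)
clip 0.1 138 [ 0.458  -0.192   0.1088] ((459.74493408203125, -191.5859375), (57.22233200073242, 31.519638061523438), 16.310028076171875)
```

```bash
cat >> h.py <<'E'
def go(x,y,z,yaw):
    from plant import r
    from scipy.spatial.transform import Rotation as Ro
    s=r.get_state(); R=Ro.from_euler('xyz',s['eef_rot'],degrees=True).as_matrix()
    t=R.T@(np.array([x,y,z])-s['tcp_pos']); dy=(yaw-s['eef_rot'][2]+180)%360-180
    print('t',s['time_s'],'tcp',s['tcp_pos'].round(4),'rot',s['eef_rot'].round(2),'w',round(s['gripper_width'],4),'F',s['contact_force'].round(1))
    print('shift tool',t.round(4),'turn rad',round(-np.radians(dy),4),'rows',np.linalg.norm(t)/.0417,abs(dy)/7.16)
E
python3 -c "
from h import *
go(.4597,-.192,.2257,-73.7)
print(atz('top',[(457,284)],.06))"
```

```text
t 0.1 tcp [ 0.1953 -0.6457  0.2257] rot [ 1.7991e+02 -1.0000e-02 -1.6318e+02] w 0.0878 F [-0.3 -0.6 -0.7]
shift tool [-0.3844  0.3577  0.0005] turn rad -1.5616 rows 12.592247282659264 12.496545156749908
[[ 0.34110586 -0.27506053  0.06      ]]
```

Emit:
{"fn": "servo_tool", "kwargs": {"grip": [-1,-1,-1,-1,-1,-1,-1,-1,-1,-1], "translation": [[-0.027,0.025,0],[-0.054,0.05,0],[-0.081,0.075,0],[-0.108,0.1,0],[-0.135,0.125,0],[-0.162,0.15,0],[-0.189,0.175,0],[-0.216,0.2,0],[-0.243,0.225,0],[-0.27,0.25,0]], "turn": [-0.11,-0.22,-0.33,-0.44,-0.55,-0.66,-0.77,-0.88,-0.99,-1.1]}}

```text
time_s: 0.93
tcp_pos: [0.3818, -0.3268, 0.2265]
eef_rot: [180.0, 0.0, -99.8]
contact_force: [-0.1, -0.2, -1.1]
gripper_width: 0.0876
```

```bash
python3 -c "
from h import *
go(.4597,-.192,.2257,-73.7)"
```

```text
t 0.9333 tcp [ 0.3818 -0.3268  0.2265] rot [ 1.7999e+02  1.0000e-02 -9.9840e+01] w 0.0876 F [-0.1 -0.2 -1.1]
shift tool [-0.1462 -0.0537  0.0008] turn rad -0.4562 rows 3.7342358615742577 3.6504455977213195
```

Emit:
{"fn": "servo_tool", "kwargs": {"grip": [-1,-1,-1,-1,-1,-1], "translation": [[-0.036,-0.0135,0],[-0.073,-0.027,0.01],[-0.11,-0.041,0.03],[-0.1465,-0.0545,0.06],[-0.1465,-0.0545,0.075],[-0.1465,-0.0545,0.075]], "turn": [-0.115,-0.23,-0.345,-0.46,-0.46,-0.46]}}

```text
time_s: 1.43
tcp_pos: [0.4593, -0.1914, 0.1475]
eef_rot: [179.7, 0.2, -73.6]
contact_force: [-0.8, -0.1, -0.8]
gripper_width: 0.0876
```

Run:
```python
from h import *
go(.4597,-.192,.082,-73.7)
from plant import *
p,d=capture('side'); cv2.imwrite('pics/side1.png',p); crop(p,300,80,140,150,5,'pics/s1c.png')
p,d=capture('top'); crop(p,340,160,160,120,5,'pics/t1c.png')
s=r.get_state()
print(proj('side',s['tcp_pos']),proj('side',[.4597,-.192,.101]))
```

```text
t 1.4333 tcp [ 0.4593 -0.1914  0.1475] rot [179.67   0.18 -73.62] w 0.0876 F [-0.8 -0.1 -0.8]
shift tool [ 0.0009 -0.0006  0.0655] turn rad 0.0014 rows 1.5699591102943082 0.011097225419335412
[[358.93672055 149.53876811]] [[357.73083823 168.69206048]]
```

View pics/s1c.png

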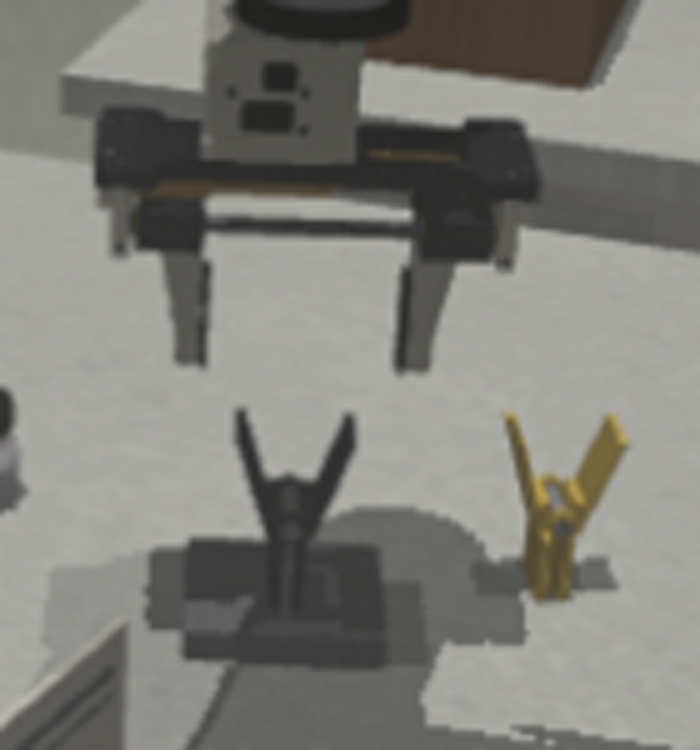

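View pics/t1c.png

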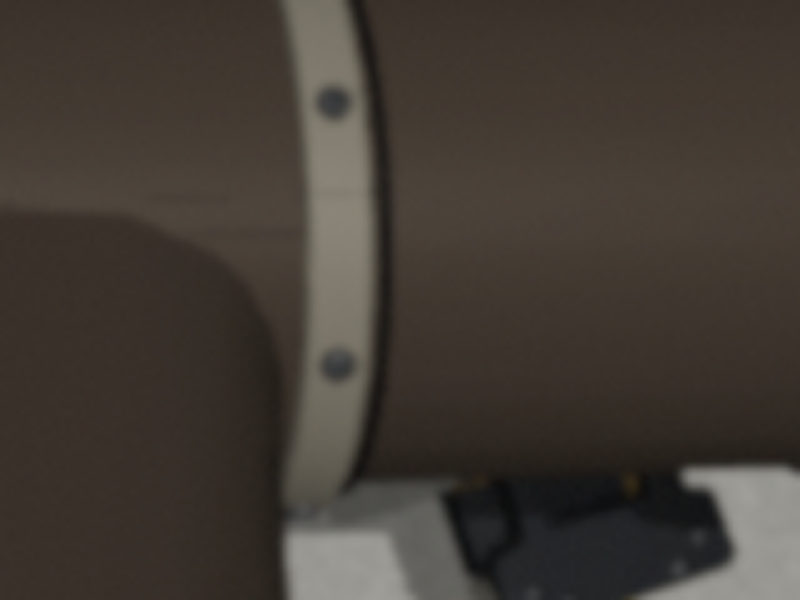

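The side crop shows the fingers straddling the clip's handles: inner finger edges at about x=341.4 and 379, clip tops at 346.8 and 371.2. I'll compare these with the model projections.

Run:
```python
from h import *
from plant import *
s=r.get_state();t=s['tcp_pos']
a=np.radians(16.35);X=np.array([np.cos(a),np.sin(a),0]);Y=np.array([-np.sin(a),np.cos(a),0])
print('tips(front edge)',proj('side',[t+X*.044*k+Y*.0095*f for f in(1,-1) for k in(1,-1)]).round(1))
A=np.array([.4597,-.192,.066])
print('handles',proj('side',[A+X*.029*k+[0,0,.047]+Y*.016*f for f in(1,-1) for k in(1,-1)]).round(1))
```

```text
tips(front edge) [[340.1 150.6]
 [378.  152.1]
 [340.2 147. ]
 [377.5 148.5]]
handles [[345.8 167. ]
 [370.5 168. ]
 [345.9 160.7]
 [370.  161.6]]
```

Emit:
{"fn": "servo_tool", "kwargs": {"grip": [-1,-1,-1,-1,-1], "translation": [[0,0,0.02],[0,0,0.045],[0,0,0.066],[0,0,0.066],[0,0,0.066]], "turn": [0,0,0,0,0], "newtons": 32}}

```text
time_s: 1.95
tcp_pos: [0.4607, -0.1949, 0.0862]
eef_rot: [179.9, -0.0, -73.9]
contact_force: [0.7, 0.3, 1.0]
gripper_width: 0.0877
```

Run:
```python
from h import *
from plant import *
p,d=capture('side'); crop(p,310,100,110,110,6,'pics/s2c.png')
go(.4597,-.192,.082,-73.7)
```

```text
t 2.0 tcp [ 0.4616 -0.1949  0.0871] rot [-1.7994e+02 -5.0000e-02 -7.3830e+01] w 0.0875 F [-0.3  0.6  1. ]
shift tool [-0.0033  0.001   0.0051] turn rad -0.0023 rows 0.14719972190170477 0.018589099443494236
```

View pics/s2c.png

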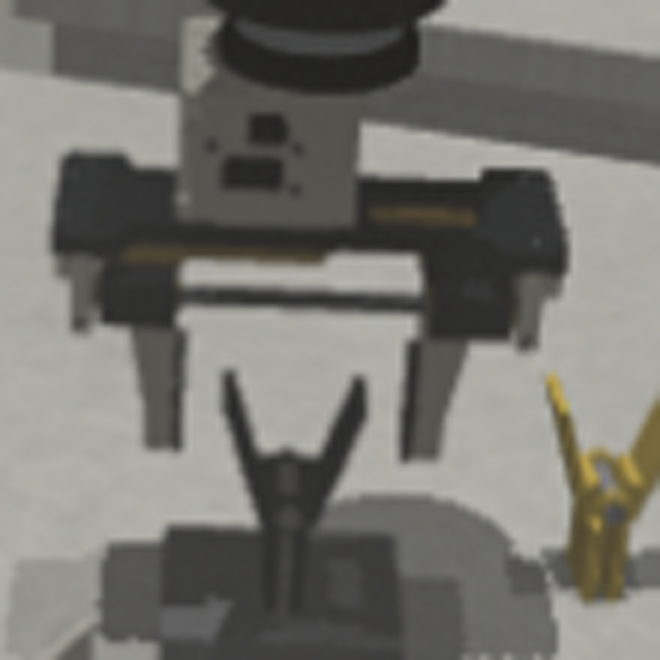

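Emit:
{"fn": "servo_tool", "kwargs": {"grip": [-1,-1,-1], "translation": [[-0.003,0.001,0.005],[-0.003,0.001,0.005],[-0.003,0.001,0.005]], "turn": [0,0,0]}}

```text
time_s: 2.25
tcp_pos: [0.4594, -0.1914, 0.0814]
eef_rot: [-179.9, -0.0, -73.8]
contact_force: [-0.4, 0.6, 0.1]
gripper_width: 0.0877
```

Run:
```python
from h import *
go(.4597,-.192,.082,-73.7)
```

```text
t 2.25 tcp [ 0.4594 -0.1914  0.0814] rot [-1.7993e+02 -2.0000e-02 -7.3780e+01] w 0.0877 F [-0.4  0.6  0.1]
shift tool [ 0.0007 -0.0001 -0.0006] turn rad -0.0015 rows 0.021273048193795087 0.011836710007935824
```

Emit:
{"fn": "servo_tool", "kwargs": {"grip": [1,1,1,1,1,1,1,1,1,1], "translation": [[0,0,0],[0,0,0],[0,0,0],[0,0,0],[0,0,0],[0,0,0],[0,0,0],[0,0,0],[0,0,0],[0,0,0]], "turn": [0,0,0,0,0,0,0,0,0,0], "newtons": 32}}

```text
time_s: 3.08
tcp_pos: [0.4628, -0.1918, 0.0833]
eef_rot: [-179.6, -0.2, -73.7]
contact_force: [3.4, 0.9, 8.5]
gripper_width: 0.0276
```

Emit:
{"fn": "servo_tool", "kwargs": {"grip": [1,1,1,1,1,1], "translation": [[0,0,0],[0,0,0],[0,0,0],[0,0,0],[0,0,0],[0,0,0]], "turn": [0,0,0,0,0,0], "newtons": 32}}

```text
time_s: 3.58
tcp_pos: [0.4628, -0.1917, 0.083]
eef_rot: [-179.6, -0.2, -73.7]
contact_force: [2.3, 0.4, 14.6]
gripper_width: 0.027
```

Run:
```python
from h import *
from plant import *
p,d=capture('side'); crop(p,310,100,110,110,6,'pics/s3c.png')
go(.4597,-.192,.082,-73.7)
```

```text
t 3.6333 tcp [ 0.4628 -0.1918  0.0831] rot [-179.64   -0.19  -73.69] w 0.0274 F [ 1.9  1.1 14.2]
shift tool [-0.0007  0.0031  0.001 ] turn rad 0.0002 rows 0.07977317908862752 0.001618655942335708
```

View pics/s3c.png

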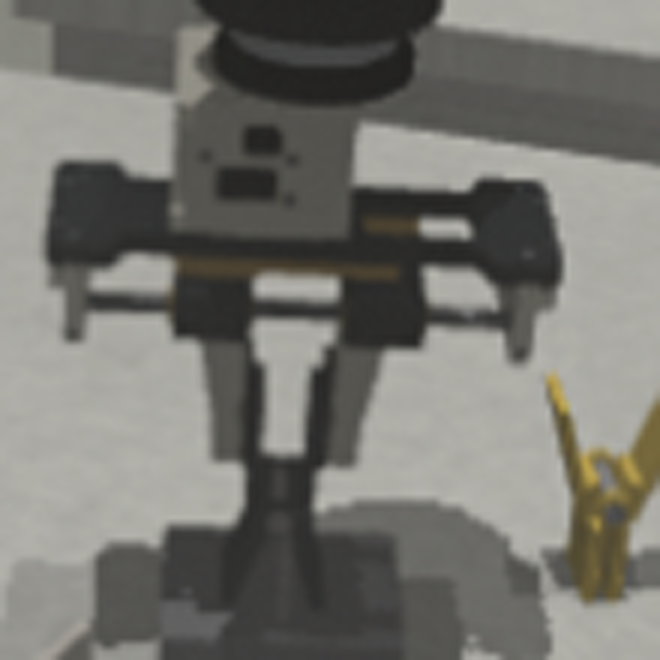

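The handles are pinched to 27 mm, and the jaws gape astride the strip. Lifting straight up.

Emit:
{"fn": "servo_tool", "kwargs": {"grip": [1,1,1,1,1,1,1,1,1,1], "translation": [[0,0,-0.005],[0,0,-0.015],[0,0,-0.03],[0,0,-0.05],[0,0,-0.075],[0,0,-0.1],[0,0,-0.125],[0,0,-0.145],[0,0,-0.145],[0,0,-0.145]], "turn": [0,0,0,0,0,0,0,0,0,0], "newtons": 32}}

```text
time_s: 4.47
tcp_pos: [0.4592, -0.1913, 0.2267]
eef_rot: [-179.9, -0.0, -73.8]
contact_force: [-0.1, 0.3, -1.3]
gripper_width: 0.0272
```

Run:
```python
from h import *
from plant import *
p,d=capture('side'); crop(p,310,50,110,110,6,'pics/s4c.png');np.savez('pics/s4.npz',p=p,d=d)
go(.4835,.065,.227,-103.4)
```

```text
t 4.5167 tcp [ 0.4586 -0.1912  0.2255] rot [ 1.80e+02  4.00e-02 -7.38e+01] w 0.0274 F [ 0.1 -0.7 -1.8]
shift tool [-0.2391 -0.0954 -0.0013] turn rad 0.5165 rows 6.172570381908362 4.133452318839318
```

View pics/s4c.png

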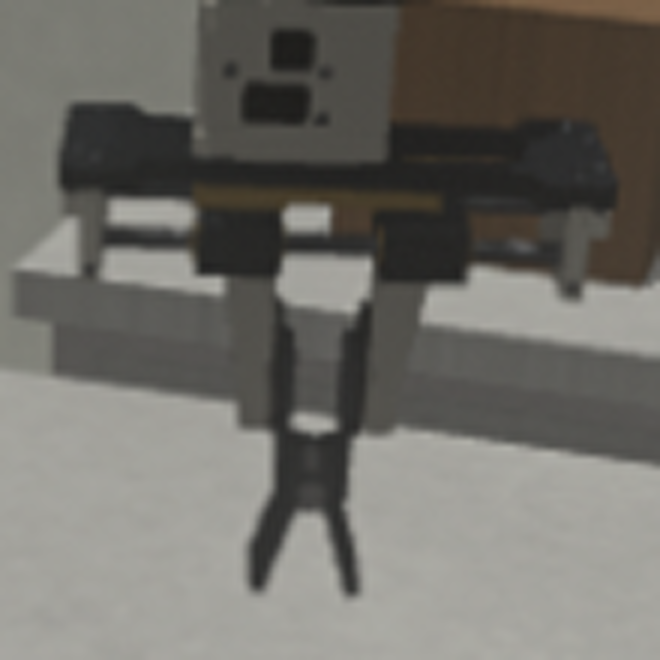

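Run:
```python
from h import *
from plant import *
D=np.load('pics/s4.npz');P=cloud('side',D['d']).reshape(-1,3)
t=np.array([.4588,-.1913,.2258])
a=np.radians(16.2);X=np.array([np.cos(a),np.sin(a),0]);Y=np.array([-np.sin(a),np.cos(a),0])
m=np.linalg.norm(P-t+[0,0,.02],axis=1)<.075
q=P[m]-t; L=np.c_[q@X,q@Y,q[:,2]]
for z0 in np.arange(-.07,.0,.005):
    l=L[(L[:,2]>=z0)&(L[:,2]<z0+.005)]
    if len(l): print(round(z0,3),len(l),'x',l[:,0].min().round(4),l[:,0].max().round(4),'y',l[:,1].min().round(4),l[:,1].max().round(4), 'med', np.median(l,0).round(4))
for ax in(.016,.020):
  A=t-[0,0,ax]
  print(ax,'axis front',proj('side',A+Y*.023),'tips front',proj('side',[A+X*k*.019+Y*.02-[0,0,.043] for k in(1,-1)]).round(1).tolist(),'top',proj('side',[A+X*k*.014+Y*.016+[0,0,.052] for k in(1,-1)]).round(1).tolist())
```

```text
-0.065 2 x -0.0211 -0.0207 y 0.0099 0.0168 med [-0.0209  0.0133 -0.0606]
-0.06 18 x -0.0196 0.0206 y -0.0197 0.0198 med [ 0.0012  0.0167 -0.0569]
-0.055 19 x -0.0184 0.0186 y -0.0179 0.0184 med [ 0.014   0.0155 -0.0518]
-0.05 17 x -0.0163 0.0187 y -0.0201 0.0205 med [ 0.0143  0.0156 -0.0461]
-0.045 21 x -0.0159 0.0167 y -0.0133 0.02 med [-0.0102  0.0172 -0.0427]
-0.04 15 x -0.0123 0.0147 y -0.0174 0.0206 med [ 0.0103  0.0164 -0.0379]
-0.035 17 x -0.0125 0.0128 y 0.0006 0.0211 med [-0.0074  0.0168 -0.0324]
-0.03 22 x -0.0138 0.0131 y 0.0084 0.0216 med [ 0.0007  0.0155 -0.0273]
-0.025 27 x -0.0136 0.0134 y 0.0091 0.0241 med [ 0.0001  0.0178 -0.022 ]
-0.02 44 x -0.0135 0.0137 y -0.0199 0.025 med [-0.0002  0.011  -0.0171]
-0.015 34 x -0.0129 0.014 y -0.0255 0.0223 med [ 0.0024  0.0108 -0.0132]
-0.01 34 x -0.0126 0.0139 y -0.014 0.0177 med [-0.0039  0.0053 -0.0089]
-0.005 11 x -0.0279 0.0168 y 0.0063 0.0149 med [ 0.01    0.0127 -0.0019]
0.0 38 x -0.0293 0.0282 y 0.0079 0.0167 med [-0.0108  0.0111  0.0027]
0.016 axis front [[361.24991748 130.91097472]] tips front [[351.6, 147.4], [368.3, 148.1]] top [[356.3, 107.4], [369.1, 107.9]]
0.02 axis front [[361.13319361 132.5641129 ]] tips front [[351.5, 149.0], [368.2, 149.7]] top [[356.2, 109.1], [369.0, 109.6]]
```

Clip is upright, centred on the TCP, with its axis about 18 mm below the TCP. Moving over the tall card at cruise height; the tips are about 34 mm above the card edge.

Emit:
{"fn": "servo_tool", "kwargs": {"grip": [1,1,1,1,1,1,1,1,1,1], "translation": [[-0.015,-0.006,0],[-0.045,-0.018,0],[-0.08,-0.032,0],[-0.115,-0.046,0],[-0.15,-0.06,0],[-0.185,-0.074,0],[-0.213,-0.085,0],[-0.231,-0.092,0],[-0.239,-0.0955,0],[-0.239,-0.0955,0]], "turn": [0.03,0.1,0.17,0.24,0.31,0.38,0.45,0.5,0.5165,0.5165]}}

```text
time_s: 5.35
tcp_pos: [0.4834, 0.0663, 0.2241]
eef_rot: [179.9, -0.1, -103.3]
contact_force: [0.0, -0.3, -1.0]
gripper_width: 0.0273
```

Emit:
{"fn": "servo_tool", "kwargs": {"grip": [1,1,1], "translation": [[0,0,0],[0,0,0],[0,0,0]], "turn": [0,0,0]}}

```text
time_s: 5.6
tcp_pos: [0.4837, 0.064, 0.2251]
eef_rot: [180.0, -0.0, -103.4]
contact_force: [-0.6, 1.1, 0.2]
gripper_width: 0.0275
```

Run:
```python
from h import *
from plant import *
go(.484,.065,.17,-103.4)
p,d=capture('side'); crop(p,260,130,100,120,6,'pics/s5c.png');np.savez('pics/s5.npz',p=p,d=d)
p,d2=capture('top'); crop(p,240,180,110,80,6,'pics/t5c.png');np.savez('pics/t5.npz',p=p,d=d2)
s=r.get_state();t=s['tcp_pos'];yaw=s['eef_rot'][2]; print(t,yaw)
a=np.radians(yaw+90);X=np.array([np.cos(a),np.sin(a),0]);Y=np.array([-np.sin(a),np.cos(a),0])
for n,dd in(('side',d),('top',d2)):
  P=cloud(n,dd).reshape(-1,3)
  m=np.linalg.norm((P-t)[:,:2],axis=1)<.07; q=P[m]-t; L=np.c_[q@X,q@Y,q[:,2]]; W=P[m]
  l=W[(W[:,2]<.133)&(W[:,2]>.03)]
  print(n,'card world',len(l), cv2.minAreaRect(l[:,:2].astype(np.float32)*1000))
  l=L[(W[:,2]<.133)&(W[:,2]>.03)]
  print('card tool',l.min(0).round(4),l.max(0).round(4),np.median(l,0).round(4))
  for z0 in np.arange(-.065,-.01,.01):
    l=L[(L[:,2]>=z0)&(L[:,2]<z0+.01)&(abs(L[:,0])<.03)&(abs(L[:,1])<.03)]
    if len(l): print(round(z0,3),len(l),l.min(0).round(4),l.max(0).round(4))
```

```text
t 5.6 tcp [0.4837 0.064  0.2251] rot [ 1.7995e+02 -4.0000e-02 -1.0341e+02] w 0.0275 F [-0.6  1.1  0.2]
shift tool [-0.0011 -0.0001  0.0551] turn rad -0.0002 rows 1.321236079468949 0.0013118790516667069
[0.48391781 0.06400115 0.22542345] -103.43080504502234
side card world 1126 ((481.6153564453125, 64.07946014404297), (93.77071380615234, 6.721421718597412), 76.23028564453125)
card tool [-0.0057 -0.0473 -0.1954] [ 0.0014  0.0464 -0.0944] [-0.0033  0.0049 -0.1407]
-0.065 91 [-0.0239 -0.0221 -0.0642] [ 0.0187  0.0179 -0.055 ]
-0.055 120 [-0.0216 -0.0238 -0.055 ] [ 0.0172  0.0178 -0.0452]
-0.045 108 [-0.0188 -0.0218 -0.0448] [ 0.0121  0.0181 -0.0352]
-0.035 89 [-0.0166 -0.0233 -0.0349] [ 0.0102  0.0183 -0.025 ]
-0.025 115 [-0.0168 -0.0154 -0.0246] [ 0.0111  0.021  -0.0151]
-0.015 117 [-0.0168 -0.016  -0.0148] [ 0.0111  0.0167 -0.0052]
top card world 62 ((477.4227600097656, 36.68000030517578), (30.26204490661621, 3.97108793258667), 77.58468627929688)
card tool [-0.002  -0.0432 -0.1947] [ 0.0021 -0.013  -0.0943] [-0.0015 -0.0312 -0.1132]
```

View pics/s5c.png

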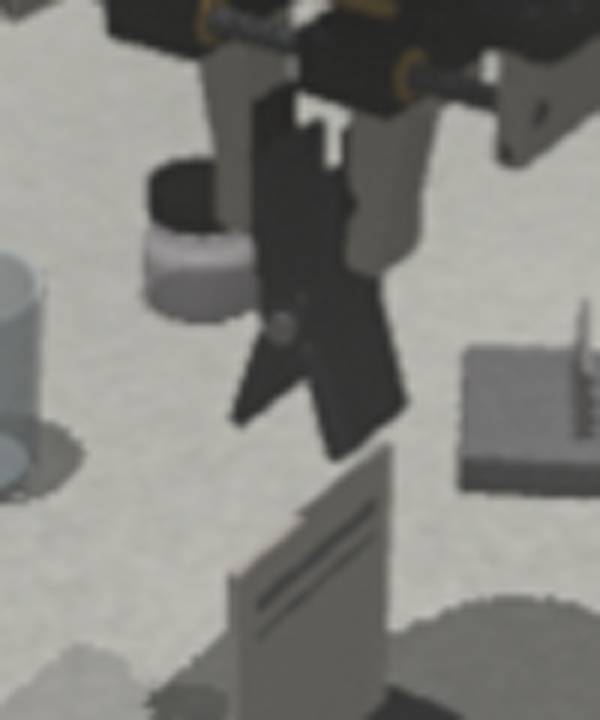

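View pics/t5c.png

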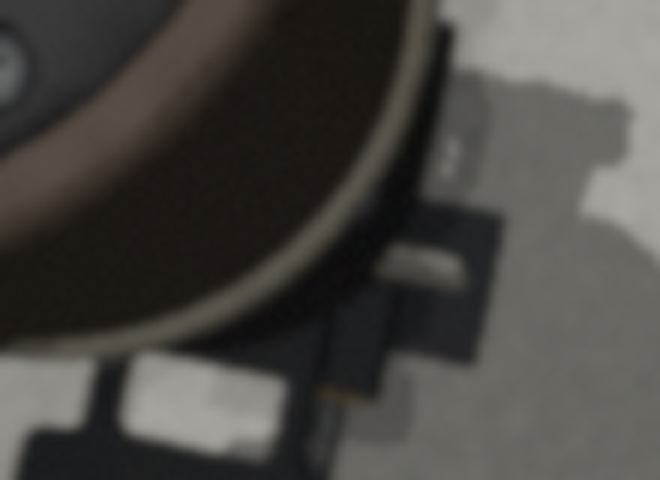

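In the side crop, the open jaws stand centred above the card edge and squared with it. Tool-frame centres across the card are -2.4 mm for the clip and -2.1 mm for the card. Along the edge the clip needs about +1 mm. Descending about 52 mm so the edge ends 25 mm below the axis.

Emit:
{"fn": "servo_tool", "kwargs": {"grip": [1,1,1,1,1,1,1,1,1,1], "translation": [[-0.001,0,0.004],[-0.001,0,0.011],[-0.001,0,0.019],[-0.001,0,0.027],[-0.001,0,0.035],[-0.001,0,0.042],[-0.001,0,0.048],[-0.001,0,0.051],[-0.001,0,0.052],[-0.001,0,0.052]], "turn": [0,0,0,0,0,0,0,0,0,0]}}

```text
time_s: 6.53
tcp_pos: [0.4843, 0.0658, 0.1734]
eef_rot: [180.0, -0.0, -103.4]
contact_force: [-0.6, -0.6, -1.3]
gripper_width: 0.0273
```

Emit:
{"fn": "servo_tool", "kwargs": {"grip": [1,1,1,1], "translation": [[0,0,0],[0,0,0],[0,0,0],[0,0,0]], "turn": [0,0,0,0]}}

```text
time_s: 6.87
tcp_pos: [0.4845, 0.0658, 0.1738]
eef_rot: [-180.0, 0.0, -103.4]
contact_force: [-0.6, 0.3, -0.9]
gripper_width: 0.0273
```

Run:
```python
from h import *
from plant import *
p,d=capture('side'); crop(p,260,140,100,120,6,'pics/s6c.png')
cv2.imwrite('pics/side6.png',p)
go(.484,.065,.1735,-103.4)
s=r.get_state();t=s['tcp_pos'];yaw=s['eef_rot'][2]; print(t,yaw,s['contact_force'])
a=np.radians(yaw+90);X=np.array([np.cos(a),np.sin(a),0]);Y=np.array([-np.sin(a),np.cos(a),0])
P=cloud('side',d);I=p.astype(int)
B=I.sum(2)
q=P.reshape(-1,3)-t;L=np.c_[q@X,q@Y,q[:,2]];b=B.ravel();z=P.reshape(-1,3)[:,2]
box=(abs(L[:,0])<.03)&(abs(L[:,1])<.05)
for nm,m in(('dark clip',box&(b<200)&(z>.1)&(z<.15)),('card',box&(b>=230)&(z>.04)&(z<.133))):
    l=L[m]; print(nm,len(l),l.min(0).round(4),l.max(0).round(4),'z',z[m].min().round(4),z[m].max().round(4))
```

```text
t 6.9167 tcp [0.4844 0.0658 0.1738] rot [-1.7998e+02  2.0000e-02 -1.0338e+02] w 0.0273 F [-0.4  0.1 -0.2]
shift tool [0.0009 0.0002 0.0003] turn rad 0.0004 rows 0.02329326157389602 0.0031871695179622635
[0.48439578 0.06583334 0.17380396] -103.37717986625138 [-0.44095398  0.09011963 -0.24563005]
dark clip 328 [-0.0231 -0.0208 -0.0639] [ 0.0154  0.0186 -0.0239] z 0.1099 0.1499
card 779 [-0.0236 -0.0488 -0.1338] [ 0.0186  0.0447 -0.0414] z 0.04 0.1324
```

View pics/s6c.png

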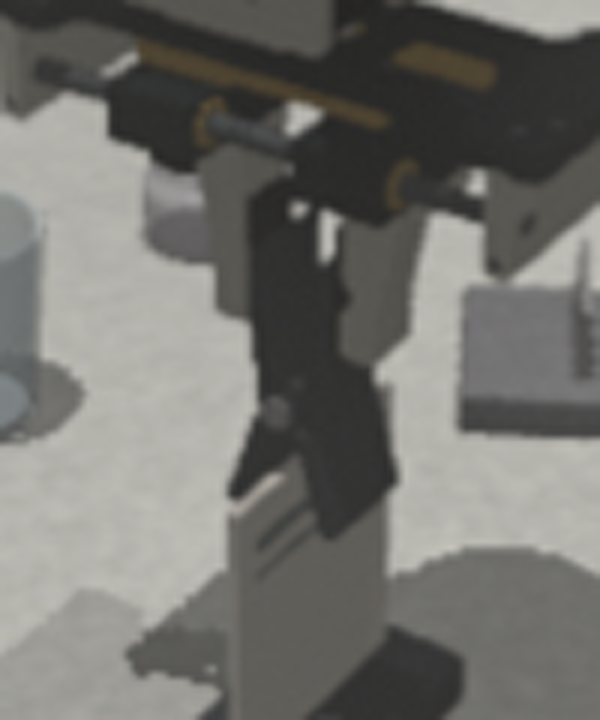

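View pics/side6.png

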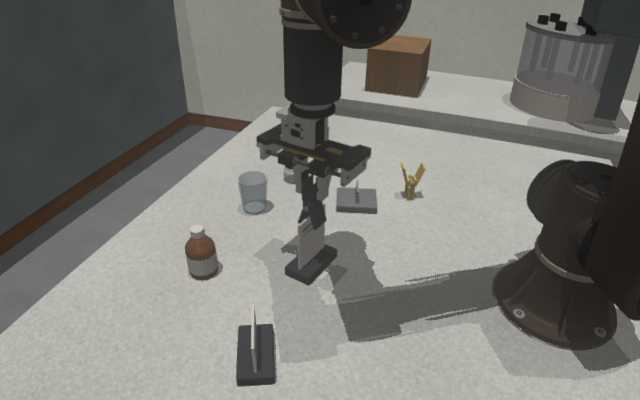

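The side view shows the card edge between the open jaws, with the tips about 20 mm below it on either side. There's no contact force, and the beaker, bottle and jar are where they were. Handing in.

```bash
python3 -c "
from plant import *
print(order.close_job())"
```

```text
the job is handed in; nothing more can be done
None
```

I pinched the dark clip at 32 N, lifted it straight off the parking strip, carried it above everything and lowered it over the middle of the taller card. I handed the job in at about 6.9 s with the gripper still holding the clip squeezed open.

**Last checks:**
- **Position:** the TCP was within about 1 mm of the target, pointing straight down. Its yaw was -103.4°, which matches the card.
- **Grip:** the opening held at 27.3 mm, so the handles are at their stop and the jaws are wide open.
- **Contact:** the force on the tool was under 1 N, so nothing suggests the clip touches the card.
- **Fit on the card:** the jaw tips are at about z = 0.110 m, 20 mm below the card's edge and one on each side. Just before lowering, clip and card centres agreed to about 0.3 mm across the card in the side camera.
- **Bystanders:** the beaker and bottle look unmoved in the last side picture; the jar is partly hidden there, but the part in view looks in place.

**Disagreements and gaps:**
- The two cameras differed by about 2.5 mm on where the card stands. I aimed between them after correcting for the offset seen on the gripper.
- While the clip was being pinched on its block, the tool was pushed about 3 mm sideways and 14 N upwards. Both went away once it was lifted.
- The top camera was mostly blocked by the arm at the end, so the final fit rests on the side camera.

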